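# Switch on the charging corner in order

### The arm

A 7-joint arm with a two-finger parallel gripper is mounted at the origin on the work surface. World frame = base frame: x ahead of the robot, y to its left, z up, the work surface at z = 0. Lengths are in mm, angles in rad, forces in N, time in s.
With the tool pointing down it reaches from about 425 to 875 mm from the base axis. Payload 8.4 kg.
Tool frame: the origin (TCP) lies between the finger pads; the fingertips stand 22 mm ahead of it and the grasp point (between the pads) lies 3 mm ahead of it (manip.finger_overhang is the distance from the TCP to the fingertips, in mm); z points along the fingers, y is the line along which they close (so a half turn about z gives the same grasp; the last joint's range is limited). The gripper opens to 87 mm and grips with 3 to 60 N. Pads are 19 mm wide; open, the fingers measure 117 mm over their backs; the gripper's body (75 mm by 190 mm) begins 51 mm behind the grasp point.
Start: joints at [-1.246, 0.333, 0.04, 1.465, -0.013, 1.343, -0.059], TCP at [267.295, 592.466, 216.346] pointing down, gripper open.
Joint ranges: [-2.58, 2.58], [-0.38, 2.09], [-1.3, 1.39], [0.25, 2.4], [-1.5, 4.64], [0.08, 2.09], [-2.65, 2.65]. Speed limits (rad/s): [2.22, 2.22, 2.79, 2.79, 3.14, 3.14, 3.14].

### API

Orientations are given as a unit quaternion [w, x, y, z].
In Python, from rig import observe, optics, manip, spot_in, spot_point gives the robot as it stands. The module is installed in compiled form; this text tells all that it offers.
- The arm moves only by the shell command python3 -m jog 'ROWS' [OPENING] [FORCE]. ROWS is JSON, a list of rows, each an object of numbers: "dx", "dy", "dz": the shift along the world's x, y, z in m; "roll": the turn about the world's z in rad. In form: [{"dx": .., "dy": .., "dz": .., "roll": ..}, ...]. A call has 1 to 12 rows; each row is the pose to reach, as a shift and turn from the pose commanded when the call began; what a row does not reach only later rows make up. A row lasts 1/12 s, in which the tool goes at most 41.7 mm and 7.16 degrees, less where a joint would pass 70% of its speed; a pose out of reach is approached as far as the arm can. A call with a gripper value outside its range is refused whole. OPENING is the closure, from 0 (fully open) to 1 (shut), set as the call begins (- or left out, the last holds). The fingers move at their own pace and stop on an object; FORCE is the grip in N (left out, the last holds). Time passes only in rows, so rows that repeat a pose let the fingers close. It gives the time, the measured TCP pose, the force, the opening and the grip force at its end, in the units of the state.
- observe(): the state, without advancing time (a new reading comes with each control period).
- optics.snapshot(name): name is "side" or "top"; returns a dict with "img" (420x560x3 uint8, red, green, blue), "z_map" (420x560 float32, mm along the optical axis (not along the pixel's ray), 0 where there is no reading), "fov_y" (degrees; the focal length in pixels is half the picture's height over the tangent of half this angle, whatever the lens; pixels are square), "cx", "cy" (the principal point, pixels), "dist" ([k1, k2, p1, p2, k3] as OpenCV has them; the pictures are not rectified), "position" and "attitude" of the camera in the world. Camera axes: x right, y down, z forward; pixel columns grow to the right and rows downward; lengths in mm; the calibration is good to about 2 mm. A picture is of the moment at which its call begins.
- manip.close_job(): hands the job in; it is judged then, once.
Trained networks look in the newest picture that a camera, given by its name, has taken for a name from the list of things; names that differ only in an ending like _2 or _b are one class to them, and where a whole thing is asked for, a point or a joint stands for the part that bears it (a point fixed in the world has none). Each returns a list of dicts, best first, with "confidence" (0 to 1); they miss things now and then, are a little off and sometimes report something else, mostly with a low value. They report only what shows in the picture. A call takes as long as a camera call. They do not tell look-alikes from the thing itself.
- spot_in(camera, thing): "location" ([x, y, z] in mm, in the coordinates of the camera as it stood for that picture, good to about 4 mm: the middle of the surface that is visible of it).
- spot_point(camera, thing): "location" ([x, y, z] in mm, in the coordinates of the camera as it stood for that picture, good to about 4 mm: a listed point, or the origin of a listed thing).
The state is a dict: "time": time; "joint_pos": joint angles; "qvel": joint speeds; "tau": joint torques, N m; "ee_pos": TCP position; "eef_rot": TCP orientation; "ft_force": force on the tool from outside, world axes, zero at the start; "ft_torque": the same for the moment, N m; "grip_width": finger opening in mm; "gripper_force": force on a finger pad.
Only numpy, scipy, OpenCV 4.12 (cv2) and the standard library are available. Lean on these libraries where they do the work, as an engineer would, in place of code of your own. Each camera call takes 0.05 s, during which the arm holds its last target. There are 200 camera calls.

### The job

Switch on the charging corner of the shop counter by pressing each rocker switch over with a fingertip: first the power station, then the battery charger, last the round lantern. Press each gently at its raised end until it is fully over, and do not switch any on before its turn. Do not lift or shove the equipment, and leave the other goods on the counter undisturbed.

Things in the scene. Friction and masses are not known exactly. Their poses are not given: they have to be found in the camera images.
- station: portable power station: black box 140 (x) by 200 (y) by 150 mm tall on four short feet, two round sockets and a dark screen on its front (-x) face, a grey carrying bar along its rear top edge (to 185 mm high), rocker switch on top; 3 kg, loose. Origin: centre of its underside, z up, top of the rocker's level half about 166 mm above
- station_switch (a joint): grey V-shaped rocker, halves 26 mm long, 34 wide, 5 thick; pivot at (-20, 0, 164) mm in the station's frame. 0 rad off, 0.35 fully on (stop). Off, the half towards the station's left (its +y) slopes up, end 9 mm above the other, level half; on, it lies level. Press down near the raised end, 3 to 4 N; friction only: stays where left. Its springy mount gives 0.5 mm per N, at most 5 mm, and returns
- station_press (a point): point on the upper surface of the raised half of the station's rocker, 18 mm along that half from the pivot (8 mm short of its end); it moves with the paddle and sinks about 6 mm (plus the mount's give) from off to on. The place to press, about 172 mm above the counter when off
- charger: drill-battery charger: black box 120 (x) by 180 (y) by 70 mm tall with a grey battery pack docked on its left (+y) half (70 mm wide, its top 120 mm high, its near face 10 mm to the left of the charger's middle, 55 mm from the rocker's centre line), rocker switch on top of its right (-y) half; 0.9 kg, loose. Origin: centre of its underside, z up
- charger_switch (a joint): grey V-shaped rocker, halves 26 mm long, 34 wide, 5 thick; pivot at (0, -45, 84) mm in the charger's frame. 0 rad off, 0.35 fully on (stop). Off, the half towards the charger's front (its -x) slopes up, end 9 mm above the other, level half; on, it lies level. Press down near the raised end, 3 to 4 N; friction only: stays where left. Its springy mount gives 0.5 mm per N, at most 5 mm, and returns
- charger_press (a point): point on the upper surface of the raised half of the charger's rocker, 18 mm along that half from the pivot (8 mm short of its end); it moves with the paddle and sinks about 6 mm (plus the mount's give) from off to on. The place to press, about 92 mm above the counter when off
- lantern: round work lantern: black foot of 124 mm diameter, clear tube, black cap of 116 mm diameter with its top 138 mm high, rocker switch on the cap; 0.7 kg, loose. Origin: centre of its underside, z up
- lantern_switch (a joint): grey V-shaped rocker, halves 26 mm long, 34 wide, 5 thick; pivot at (0, 0, 152) mm in the lantern's frame. 0 rad off, 0.35 fully on (stop). Off, the half towards the lantern's own -x slopes up, end 9 mm above the other, level half; on, it lies level. Press down near the raised end, 3 to 4 N; friction only: stays where left. Its springy mount gives 0.5 mm per N, at most 5 mm, and returns
- lantern_press (a point): point on the upper surface of the raised half of the lantern's rocker, 18 mm along that half from the pivot (8 mm short of its end); it moves with the paddle and sinks about 6 mm (plus the mount's give) from off to on. The place to press, about 160 mm above the counter when off
- padlock: brass padlock lying flat, about 80 by 50 by 22 mm; bystander. Origin: centre of the underside of its case
- tape: tape measure, grey case 70 by 35 by 60 mm, standing; bystander. Origin: centre of its underside
- screwdriver: screwdriver lying on the counter, 150 mm long; bystander. Origin: on its underside, along its length
- glue: white bottle, 52 mm diameter, 150 mm tall; bystander. Origin: centre of its underside
- spray: spray can, 64 mm diameter, 170 mm tall; bystander. Origin: centre of its underside
- carton: cardboard carton 70 by 90 by 60 mm; bystander. Origin: centre of its underside
- coupling: steel pipe coupling standing on end, 72 mm diameter, 50 mm tall; bystander. Origin: centre of its underside
Not all that is in view belongs to the job. What is shaped like the charger but yellow is not meant.

How it is judged:
By the outcome, as a careful person would: the job done as asked, in the order asked, and still so for the second after the job is handed in, with the robot touching nothing.
It also fails if it takes over 64 s, if anything falls off the work surface, if the arm or the gripper's body presses on something with over 40 N, if the wrist force passes 120 N, or if a joint passes its speed limit or range.

## Working session

There is one attempt and no reset: what is moved stays moved. The work goes in short steps, Python scripts to look and compute and a shell command to move; the robot and the scene stay as the last step left them, time stands still between calls to the robot, and variables do not carry over. Pictures are saved under pics/ and viewed, at most 10 in all, crops included, and the job is handed in when it is done.

```bash
mkdir -p pics; cat > h.py <<'E'
import numpy as np, cv2
from scipy.spatial.transform import Rotation as R
from rig import observe, optics, manip, spot_in, spot_point
def pose(s):
    w,x,y,z=s["attitude"]; return R.from_quat([x,y,z,w]).as_matrix(), np.array(s["position"])
def K(s):
    h=s["img"].shape[0]; f=h/2/np.tan(np.radians(s["fov_y"])/2); return np.array([[f,0,s["cx"]],[0,f,s["cy"]],[0,0,1.]])
def cloud(s):
    h,w=s["z_map"].shape; u,v=np.meshgrid(np.arange(w),np.arange(h))
    p=cv2.undistortPoints(np.stack([u,v],-1).reshape(-1,1,2).astype(float),K(s),np.array(s["dist"])).reshape(h,w,2)
    z=s["z_map"][...,None]; c=np.concatenate([p*z,z],-1); Rm,t=pose(s); return c@Rm.T+t
def world(s,l):
    Rm,t=pose(s); return Rm@np.array(l)+t
def pix(s,P):
    Rm,t=pose(s); c=(np.array(P,float).reshape(-1,3)-t)@Rm
    return cv2.projectPoints(c,np.zeros(3),np.zeros(3),K(s),np.array(s["dist"]))[0].reshape(-1,2)
E
python3 - <<'E'
from h import *
for n in ("side","top"):
    s=optics.snapshot(n); cv2.imwrite(f"pics/{n}0.png",s["img"][...,::-1]); print(n,s["position"],s["attitude"],s["fov_y"],s["dist"])
    np.savez(f"{n}0.npz",**{k:np.array(v) for k,v in s.items()})
    for t in ("station","charger","lantern"):
        for f,nm in ((spot_point,t),(spot_point,t+"_press")):
            for d in f(n,nm)[:3]: w=world(s,d["location"]); print(nm,np.round(w),round(d["confidence"],2),np.round(pix(s,w)))
print(observe())
E
```

```text
side [ -81.11702131 -945.68679665  852.58608029] [-0.45222483  0.84787804 -0.24211319  0.13407733] 43.7642636986857 [-0.06971989  0.          0.          0.          0.        ]
station [ 491. -326.    2.] 0.59 [[347. 315.]]
station_press [ 472. -311.  169.] 0.76 [[341. 257.]]
station_press [ 405. -125.   -4.] 0.55 [[267. 279.]]
charger [579. -11.  -2.] 0.85 [[300. 232.]]
charger [291. 322.  -3.] 0.63 [[156. 205.]]
charger [ 263. -297.   -2.] 0.62 [[251. 350.]]
charger_press [572. -50.  91.] 0.71 [[308. 212.]]
charger_press [ 259. -347.   92.] 0.65 [[261. 335.]]
charger_press [307. 367.  92.] 0.48 [[151. 169.]]
lantern [535. 303.  -3.] 0.72 [[232. 185.]]
lantern_press [522. 289. 158.] 0.43 [[228. 142.]]
top [ 451.46483292   13.87402998 1161.1136615 ] [-0.01900197  0.71348325 -0.69990992  0.02658343] 51.87460434374062 [-0.09422841  0.          0.          0.          0.        ]
station [ 495. -321.   -2.] 0.95 [[401. 221.]]
station_press [ 474. -306.  173.] 0.81 [[416. 227.]]
station_press [534. 302.   2.] 0.7 [[171. 201.]]
charger [ 268. -298.    2.] 0.97 [[392. 305.]]
charger [297.
[... 289 characters left out ...]
7, 'joint_pos': array([-1.24618183,  0.3331626 ,  0.03991694,  1.46540815, -0.01339016,
        1.34334076, -0.05849996]), 'qvel': array([ 0.00052614, -0.00023165, -0.00039649, -0.00111386, -0.00136071,
        0.00050818, -0.00058555]), 'tau': array([ 5.86079409e-06, -6.55950379e+01,  1.33205194e+00, -4.04006481e+01,
       -6.02595764e-02,  3.49153206e-02,  4.68934400e-05]), 'ee_pos': array([267.31262646, 592.43932379, 216.36632659]), 'eef_rot': array([-1.08895312e-06,  2.10346595e-01,  9.77626876e-01, -2.66098090e-05]), 'ft_force': array([ 0.28937496, -1.15451758, -0.32070505]), 'ft_torque': array([0.0061565 , 0.00290703, 0.01451088]), 'gripper_force': 0.0, 'grip_width': 86.9597104316889}
```

View pics/side0.png

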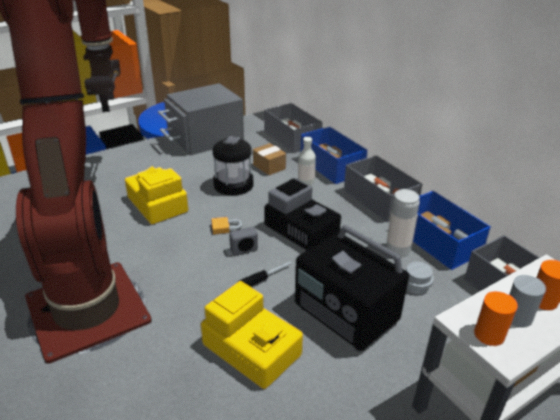

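View pics/top0.png

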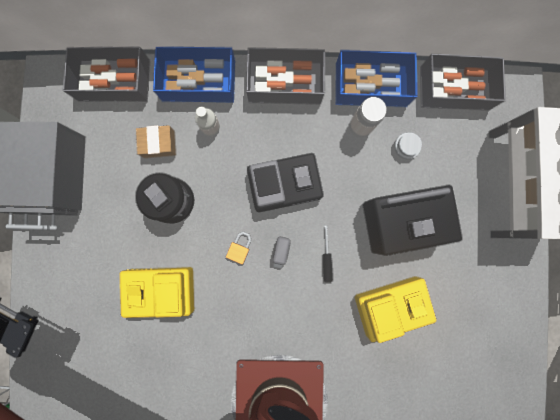

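Side view: the power station is at (350,285), the black charger at (302,215) and the lantern at (232,165). The yellow look-alikes are at (155,192) and (252,335). The top view agrees: station (412,220), charger (285,182), lantern (165,198). Next I'll fit the rockers in the depth cloud.

```bash
python3 - <<'E'
from h import *
S={n:{k:(v if v.ndim else v.item()) for k,v in np.load(n+"0.npz").items()} for n in("side","top")}
C={n:cloud(S[n]) for n in S}
for nm,c,z0,z1 in (("station",(474,-308),159,178),("charger",(577,-50),79,98),("lantern",(521,288),147,166)):
  for n in S:
    P=C[n].reshape(-1,3); d=np.hypot(*(P[:,:2]-c).T)
    m=(d<55)&(P[:,2]>z0)&(P[:,2]<z1); Q=P[m]
    # body top
    B=P[(d<70)&(P[:,2]>z0-25)&(P[:,2]<z0)]
    if len(Q)<8: print(nm,n,len(Q)); continue
    r=cv2.minAreaRect(Q[:,:2].astype(np.float32))
    print(nm,n,len(Q),"rect",np.round(r[0]),np.round(r[1]),round(r[2]),"zbody",np.round(np.median(B[:,2]),1))
    a=np.radians(r[2])
    for ax in (a,a+np.pi/2):
        t=(Q[:,:2]-r[0])@[np.cos(ax),np.sin(ax)]
        print("  axis %.0f"%np.degrees(ax),[(int(k),round(float(np.median(Q[abs(t-k)<4,2])),1)) for k in range(-24,25,8) if (abs(t-k)<4).any()])
ims=[]
for c in ((420,228),(300,180),(160,200)):
    x,y=c; ims.append(cv2.resize(S["top"]["img"][y-32:y+32,x-32:x+32,::-1],(260,260),interpolation=cv2.INTER_CUBIC))
cv2.imwrite("pics/crop0.png",np.hstack(ims))
E
```

```text
station side 353 rect [ 469. -328.] [41. 52.] 11 zbody 150.0
  axis 11 [(-24, 159.6), (-16, 166.7), (-8, 167.9), (0, 167.4), (8, 167.4), (16, 168.2), (24, 168.7)]
  axis 101 [(-24, 166.5), (-16, 166.8), (-8, 166.7), (0, 165.8), (8, 168.4), (16, 171.2), (24, 172.5)]
station top 329 rect [ 473. -322.] [41. 58.] 15 zbody 150.0
  axis 15 [(-24, 160.0), (-16, 167.2), (-8, 167.8), (0, 168.1), (8, 167.4), (16, 167.2), (24, 165.1)]
  axis 105 [(-24, 166.3), (-16, 166.3), (-8, 166.6), (0, 166.4), (8, 169.5), (16, 172.5), (24, 172.0)]
charger side 212 rect [590. -33.] [64. 81.] 13 zbody 69.6
  axis 13 [(-24, 91.6), (-16, 92.3), (-8, 88.8), (0, 87.7), (8, 86.3), (16, 86.4), (24, 86.6)]
  axis 103 [(-24, 88.6), (-16, 88.1), (-8, 87.4), (0, 87.5)]
charger top 296 rect [594. -47.] [57. 40.] 13 zbody 70.4
  axis 13 [(-24, 91.9), (-16, 92.9), (-8, 90.3), (0, 87.7), (8, 85.9), (16, 87.1), (24, 87.2)]
  axis 103 [(-16, 88.0), (-8, 88.6), (0, 88.1), (8, 87.8), (16, 88.0)]
lantern side 107 rect [537. 298.] [57. 38.] 45 zbody 137.3
  axis 45 [(-24, 160.7), (-16, 157.1), (-8, 148.9), (0, 154.9), (8, 154.3), (16, 155.0), (24, 154.0)]
  axis 135 [(-16, 153.6), (-8, 154.8), (0, 155.6), (8, 154.5), (16, 156.9)]
lantern top 351 rect [537. 300.] [61. 42.] 41 zbody 138.5
  axis 41 [(-24, 161.8), (-16, 160.3), (-8, 157.8), (0, 155.2), (8, 154.6), (16, 155.7), (24, 155.7)]
  axis 131 [(-24, 148.8), (-16, 154.8), (-8, 157.0), (0, 156.9), (8, 156.9), (16, 156.8), (24, 147.3)]
```

View pics/crop0.png

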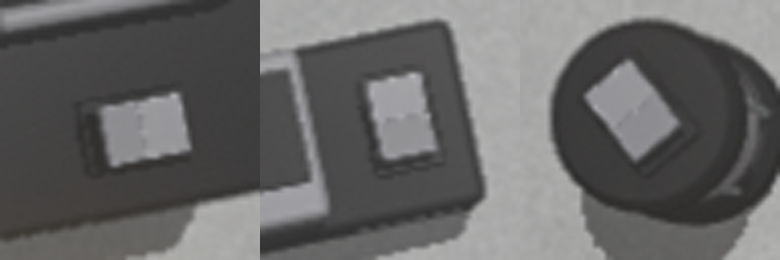

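The yaws come out at about 13° for the station and charger and 43° for the lantern. The press points are about (471,-309,172), (576,-50,92) and (522.5,287.5,160), and the networks agree. I'll start moving with the gripper closed.

```bash
R='{"dx":0.32,"dy":-0.59,"dz":0.045,"roll":-0.92}'
python3 -m jog '[{"dx":0.0,"dy":0.0,"dz":0.045,"roll":0},{"dx":0.32,"dy":-0.59,"dz":0.045,"roll":-0.92},{"dx":0.32,"dy":-0.59,"dz":0.045,"roll":-0.92},{"dx":0.32,"dy":-0.59,"dz":0.045,"roll":-0.92},{"dx":0.32,"dy":-0.59,"dz":0.045,"roll":-0.92},{"dx":0.32,"dy":-0.59,"dz":0.045,"roll":-0.92},{"dx":0.32,"dy":-0.59,"dz":0.045,"roll":-0.92},{"dx":0.32,"dy":-0.59,"dz":0.045,"roll":-0.92},{"dx":0.32,"dy":-0.59,"dz":0.045,"roll":-0.92},{"dx":0.32,"dy":-0.59,"dz":0.045,"roll":-0.92},{"dx":0.32,"dy":-0.59,"dz":0.045,"roll":-0.92},{"dx":0.32,"dy":-0.59,"dz":0.045,"roll":-0.92}]' 1 10; python3 -c "from h import *;print(manip.finger_overhang)"
```

```text
time: 1.7
ee_pos: [486.4, 187.6, 260.7]
eef_rot: [-0.0, 0.622, 0.783, 0.001]
ft_force: [1.9, 0.0, -0.5]
grip_width: 14.8
gripper_force: 0.0
22.0
```

```bash
python3 -m jog '[{"dx":0.04,"dy":-0.15},{"dx":0.04,"dy":-0.25},{"dx":0.04,"dy":-0.25},{"dx":0.04,"dy":-0.25},{"dx":0.04,"dy":-0.25},{"dx":0.04,"dy":-0.25},{"dx":-0.015,"dy":-0.497},{"dx":-0.015,"dy":-0.497},{"dx":-0.015,"dy":-0.497},{"dx":-0.015,"dy":-0.497},{"dx":-0.015,"dy":-0.497},{"dx":-0.015,"dy":-0.497}]'; python3 -m jog '[{"dx":0,"dy":0},{"dx":0,"dy":0}]'
```

```text
invalid input
invalid input
```

All four keys are required in each row.

```bash
python3 -m jog '[{"dx":0.04,"dy":-0.25,"dz":0,"roll":0},{"dx":0.04,"dy":-0.25,"dz":0,"roll":0},{"dx":0.04,"dy":-0.25,"dz":0,"roll":0},{"dx":0.04,"dy":-0.25,"dz":0,"roll":0},{"dx":0.04,"dy":-0.25,"dz":0,"roll":0},{"dx":0.04,"dy":-0.25,"dz":0,"roll":0},{"dx":-0.015,"dy":-0.497,"dz":0,"roll":0},{"dx":-0.015,"dy":-0.497,"dz":0,"roll":0},{"dx":-0.015,"dy":-0.497,"dz":0,"roll":0},{"dx":-0.015,"dy":-0.497,"dz":0,"roll":0},{"dx":-0.015,"dy":-0.497,"dz":0,"roll":0},{"dx":-0.015,"dy":-0.497,"dz":0,"roll":0}]'; python3 -m jog '[{"dx":0,"dy":0,"dz":0,"roll":0},{"dx":0,"dy":0,"dz":0,"roll":0}]'
```

```text
time: 2.7
ee_pos: [471.4, -303.3, 260.8]
eef_rot: [0.0, 0.622, 0.783, 0.001]
ft_force: [0.7, 0.1, -0.6]
grip_width: 0.5
gripper_force: 0.0
time: 2.87
ee_pos: [470.5, -304.6, 260.5]
eef_rot: [0.0, 0.625, 0.781, -0.0]
ft_force: [0.0, 1.4, 0.4]
grip_width: 0.6
gripper_force: 0.0
```

```bash
python3 -m jog '[{"dx":0,"dy":-0.003,"dz":-0.030,"roll":0},{"dx":0,"dy":-0.003,"dz":-0.055,"roll":0},{"dx":0,"dy":-0.003,"dz":-0.055,"roll":0},{"dx":0,"dy":-0.003,"dz":-0.055,"roll":0},{"dx":0,"dy":-0.003,"dz":-0.055,"roll":0}]'
python3 - <<'E'
from h import *
s=optics.snapshot("side"); u,v=350,245
p=pix(s,[[471,-309,172],[472,-326,167]]); print(p)
im=cv2.resize(s["img"][v-45:v+45,u-60:u+60,::-1],(720,540),interpolation=cv2.INTER_CUBIC)
for q in p: cv2.circle(im,tuple(int(x) for x in (q-[u-60,v-45])*6),4,(0,0,255),-1)
cv2.imwrite("pics/st1.png",im)
o=observe(); print(o["ft_force"])
E
```

```text
time: 3.28
ee_pos: [472.9, -304.1, 206.6]
eef_rot: [0.0, 0.622, 0.783, 0.0]
ft_force: [0.1, 0.1, 0.3]
grip_width: 0.9
gripper_force: 0.0
[[340.43574567 254.91931943]
 [345.74371127 261.17698491]]
[-0.89185659  0.05960412  0.4950219 ]
```

View pics/st1.png

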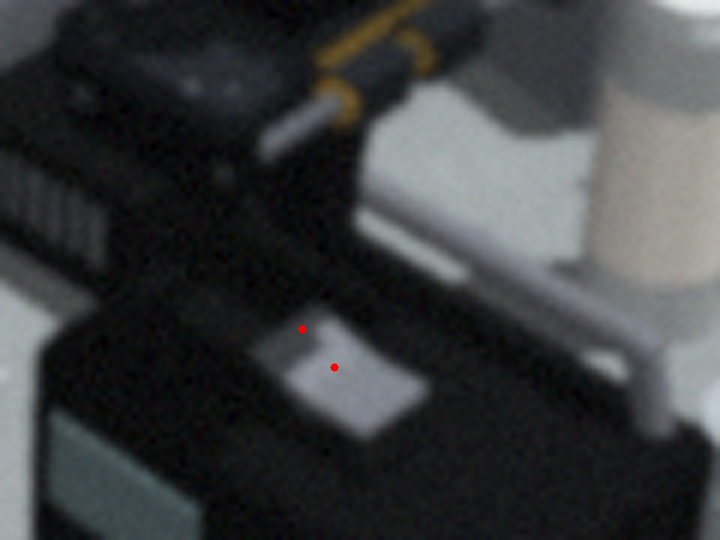

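The crop shows the press point (302,328 in the crop) on the far, raised half, directly under the dark fingertip. Next I'll descend slowly.

```bash
python3 -m jog '[{"dx":0,"dy":-0.003,"dz":-0.006,"roll":0},{"dx":0,"dy":-0.003,"dz":-0.010,"roll":0},{"dx":0,"dy":-0.003,"dz":-0.012,"roll":0},{"dx":0,"dy":-0.003,"dz":-0.014,"roll":0},{"dx":0,"dy":-0.003,"dz":-0.016,"roll":0},{"dx":0,"dy":-0.003,"dz":-0.017,"roll":0},{"dx":0,"dy":-0.003,"dz":-0.018,"roll":0},{"dx":0,"dy":-0.003,"dz":-0.018,"roll":0}]'; python3 -m jog '[{"dx":0,"dy":0,"dz":-0.001,"roll":0},{"dx":0,"dy":0,"dz":-0.002,"roll":0},{"dx":0,"dy":0,"dz":-0.002,"roll":0}]'
```

```text
time: 4.0
ee_pos: [472.0, -307.5, 187.1]
eef_rot: [-0.0, 0.622, 0.783, -0.0]
ft_force: [0.4, -1.1, -0.1]
grip_width: 0.8
gripper_force: 0.0
time: 4.25
ee_pos: [472.0, -307.5, 185.1]
eef_rot: [-0.0, 0.622, 0.783, -0.0]
ft_force: [0.7, -0.3, -0.3]
grip_width: 0.5
gripper_force: 0.0
```

No force was felt at tip height 163, so I'll look before going further.

```bash
python3 - <<'E'
from h import *
s=optics.snapshot("side"); u,v=350,245
im=cv2.resize(s["img"][v-45:v+45,u-60:u+60,::-1],(720,540),interpolation=cv2.INTER_CUBIC)
im=cv2.convertScaleAbs(im,alpha=1.8,beta=20)
o=observe();e=o["ee_pos"];print(e,o["ft_force"],o["joint_pos"])
p=pix(s,[e+[0,0,-22],[472,-326,167]])
for q in p: cv2.circle(im,tuple(int(x) for x in (q-[u-60,v-45])*6),4,(0,0,255),-1)
cv2.imwrite("pics/st2.png",im)
C=cloud(s); Q=C[(np.hypot(C[...,0]-472,C[...,1]+322)<40)&(C[...,2]>140)&(C[...,2]<215)]
a=np.radians(103)
t=(Q[:,:2]-[472,-326])@[np.cos(a),np.sin(a)]; w=(Q[:,:2]-[472,-326])@[np.sin(a),-np.cos(a)]
for k in range(-32,40,4):
    m=(abs(t-k)<2)&(abs(w)<16)
    if m.any(): print(k,m.sum(),np.round(np.percentile(Q[m,2],[0,25,50,75,100]),1))
E
```

```text
[ 472.05138509 -307.5059041   185.2147195 ] [ 0.26470576 -0.44239094 -0.8831621 ] [-0.25616565  0.22913962  0.87923779  1.75661621 -0.18583776  1.24280299
  0.89751476]
-32 28 [145.3 151.7 153.4 154.9 158.3]
-28 41 [151.8 155.3 156.9 165.5 169.9]
-24 43 [153.5 156.1 164.2 166.5 170.4]
-20 21 [153.1 163.9 166.7 167.2 168.8]
-16 22 [156.  165.2 166.1 166.9 168.9]
-12 22 [155.2 165.4 166.2 166.9 169. ]
-8 22 [158.5 165.3 166.4 167.6 169.1]
-4 18 [164.5 165.7 166.5 166.9 167.9]
0 28 [164.6 166.2 167.2 168.  171.7]
4 42 [157.9 168.  169.1 203.5 211.4]
8 72 [157.6 169.5 194.7 205.2 214. ]
12 38 [157.4 170.4 171.5 196.8 211.8]
16 44 [154.1 171.4 173.2 202.9 214.5]
20 40 [154.1 171.5 173.7 195.8 212.8]
24 26 [155.  172.7 194.1 204.1 214.1]
28 14 [152.8 155.5 157.8 198.1 210.9]
32 2 [154.3 154.5 154.7 154.9 155.1]
36 7 [148.7 150.4 151.1 151.1 151.5]
```

View pics/st2.png

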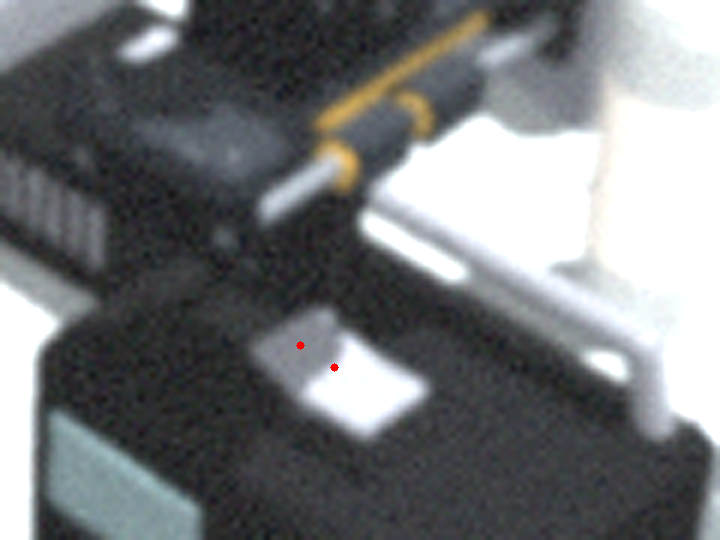

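The picture shows the rocker still raised, with the gripper's visible tip well above it (about z 195 at the lowest). I'll measure where the fingertips really are.

```bash
python3 - <<'E'
from h import *
s=optics.snapshot("side"); C=cloud(s); e=observe()["ee_pos"]
cv2.imwrite("pics/st3.png",cv2.convertScaleAbs(cv2.resize(s["img"][140:300,240:440,::-1],(750,600),interpolation=cv2.INTER_CUBIC),alpha=2.2,beta=25))
m=(np.hypot(C[...,0]-e[0],C[...,1]-e[1])<110)&(C[...,2]>176)
for z in range(176,300,6):
    k=m&(abs(C[...,2]-z-3)<3)
    if k.sum(): Q=C[k]; vu=np.argwhere(k); print(z,k.sum(),"x",Q[:,0].min().round(),Q[:,0].max().round(),"y",Q[:,1].min().round(),Q[:,1].max().round(),"px",vu.min(0)[::-1],vu.max(0)[::-1])
E
```

```text
176 126 x 454.0 553.0 y -384.0 -271.0 px [335 233] [395 259]
182 186 x 529.0 559.0 y -382.0 -265.0 px [352 229] [395 257]
188 11 x 463.0 483.0 y -321.0 -302.0 px [336 247] [348 251]
194 34 x 460.0 482.0 y -322.0 -298.0 px [335 244] [348 250]
200 36 x 460.0 484.0 y -322.0 -300.0 px [335 242] [349 247]
206 32 x 461.0 482.0 y -322.0 -301.0 px [336 239] [349 246]
212 29 x 460.0 482.0 y -322.0 -303.0 px [336 238] [349 243]
218 30 x 460.0 484.0 y -323.0 -303.0 px [336 235] [350 241]
224 33 x 460.0 487.0 y -323.0 -306.0 px [337 232] [351 239]
230 21 x 459.0 482.0 y -323.0 -311.0 px [339 232] [350 237]
236 11 x 456.0 469.0 y -324.0 -302.0 px [335 230] [346 235]
242 9 x 457.0 466.0 y -325.0 -308.0 px [337 229] [345 233]
254 3 x 445.0 446.0 y -324.0 -320.0 px [337 227] [338 228]
260 78 x 379.0 564.0 y -363.0 -295.0 px [301 203] [385 246]
266 185 x 379.0 564.0 y -365.0 -273.0 px [301 196] [386 244]
272 254 x 380.0 564.0 y -365.0 -271.0 px [301 193] [386 242]
278 254 x 379.0 574.0 y -365.0 -271.0 px [301 191] [389 239]
284 270 x 372.0 572.0 y -366.0 -284.0 px [299 193] [389 237]
290 143 x 373.0 570.0 y -366.0 -284.0 px [299 190] [389 235]
296 279 x 372.0 568.0 y -366.0 -274.0 px [299 181] [389 232]
```

View pics/st3.png

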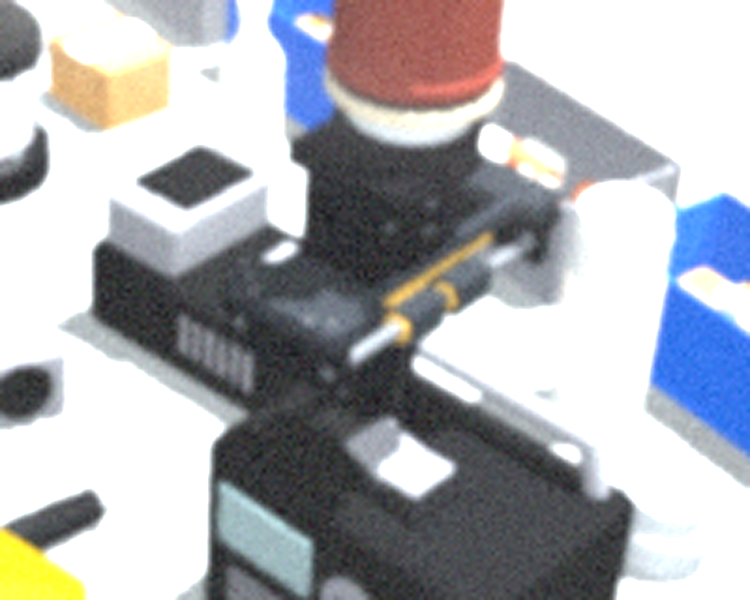

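The depth cloud puts the real fingertips at z≈190 and the gripper body at 260, which matches the 70 mm finger length. The reported TCP therefore reads about 27 mm low, while xy agrees. I'll go by vision and force, in small steps.

```bash
python3 -m jog '[{"dx":0,"dy":0.001,"dz":-0.005,"roll":0},{"dx":0,"dy":0.001,"dz":-0.009,"roll":0},{"dx":0,"dy":0.001,"dz":-0.012,"roll":0},{"dx":0,"dy":0.001,"dz":-0.012,"roll":0}]'; python3 -m jog '[{"dx":0,"dy":0,"dz":-0.002,"roll":0},{"dx":0,"dy":0,"dz":-0.004,"roll":0},{"dx":0,"dy":0,"dz":-0.004,"roll":0}]';  python3 -m jog '[{"dx":0,"dy":0,"dz":-0.002,"roll":0},{"dx":0,"dy":0,"dz":-0.002,"roll":0}]'
```

```text
time: 4.68
ee_pos: [471.7, -306.2, 172.4]
eef_rot: [-0.001, 0.622, 0.783, -0.0]
ft_force: [0.7, -1.3, -0.3]
grip_width: 0.4
gripper_force: 0.0
time: 4.93
ee_pos: [472.0, -306.5, 168.9]
eef_rot: [-0.0, 0.622, 0.783, -0.0]
ft_force: [0.4, -0.3, -0.2]
grip_width: 0.2
gripper_force: 0.0
time: 5.1
ee_pos: [472.2, -306.6, 167.2]
eef_rot: [0.0, 0.622, 0.783, -0.0]
ft_force: [0.6, -0.6, 1.9]
grip_width: 0.1
gripper_force: 0.9
```

```bash
python3 - <<'E'
from h import *
s=optics.snapshot("side"); C=cloud(s); o=observe();e=o["ee_pos"];print(e,o["ft_force"])
Q=C[(np.hypot(C[...,0]-472,C[...,1]+322)<50)&(C[...,2]>158)&(C[...,2]<320)]
a=np.radians(103)
t=(Q[:,:2]-[472,-326])@[np.cos(a),np.sin(a)]; w=(Q[:,:2]-[472,-326])@[np.sin(a),-np.cos(a)]
for k in range(-20,32,4):
    m=(abs(t-k)<2)&(abs(w)<16)&(Q[:,2]<200)
    if m.any(): print(k,np.sort(Q[m,2]).round()[::2].astype(int))
E
```

```text
[ 472.18263924 -306.66958507  167.38178359] [-0.41539821 -0.65232974  1.91878042]
-20 [163 164 166 166 166 167 168 168]
-16 [163 165 166 166 166 166 167 167 167 169]
-12 [164 164 165 166 166 166 166 167 168]
-8 [164 165 165 165 166 166 166 166 166 167]
-4 [159 165 165 165 165 166 166 166 166 166]
0 [159 164 164 165 165 165 166 166 166 166 167 167 168]
4 [159 164 165 166 166 167 167 167 168 168 168 169 172 177 181 183 187 197]
8 [158 162 167 167 167 167 168 169 169 169 169 170 172 174 178 178 179 180
 180 181 182 183 184 184 187 187 188 189 189 191 191 192 193 194 195 195
 197 199 199 200]
12 [167 168 168 169 169 170 171 171 173 177 180 184 186 189 192 195]
16 [158 169 171 171 172 172 173 175 178 182 184 185 187 189 193 195 197]
20 [158 167 171 172 172 173 176 180 187 191 197 200]
24 [159 171 173 175 178 180 183 187 191]
28 [176 180 183 189 192 199]
```

Contact has been made: 1.9 N, with the tip at about 174. I'll press on.

```bash
python3 -m jog '[{"dx":0,"dy":0,"dz":-0.002,"roll":0},{"dx":0,"dy":0,"dz":-0.004,"roll":0},{"dx":0,"dy":0,"dz":-0.004,"roll":0}]'; python3 -m jog '[{"dx":0,"dy":0,"dz":-0.002,"roll":0},{"dx":0,"dy":0,"dz":-0.004,"roll":0},{"dx":0,"dy":0,"dz":-0.004,"roll":0}]';  python3 -m jog '[{"dx":0,"dy":0,"dz":-0.001,"roll":0},{"dx":0,"dy":0,"dz":-0.001,"roll":0}]'
```

```text
time: 5.4
ee_pos: [472.1, -305.9, 163.0]
eef_rot: [-0.0, 0.622, 0.783, 0.0]
ft_force: [-0.7, 3.3, 2.6]
grip_width: 0.3
gripper_force: 1.7
time: 5.65
ee_pos: [472.3, -306.3, 159.0]
eef_rot: [-0.0, 0.622, 0.783, 0.0]
ft_force: [0.0, 2.5, 3.2]
grip_width: 0.4
gripper_force: 1.7
time: 5.82
ee_pos: [472.3, -306.4, 158.3]
eef_rot: [0.0, 0.622, 0.783, 0.0]
ft_force: [-0.5, 3.6, 4.2]
grip_width: 0.4
gripper_force: 2.3
```

```bash
python3 -m jog '[{"dx":0,"dy":0,"dz":-0.001,"roll":0},{"dx":0,"dy":0,"dz":-0.0015,"roll":0},{"dx":0,"dy":0,"dz":-0.0015,"roll":0}]'; python3 -m jog '[{"dx":0,"dy":0,"dz":-0.001,"roll":0},{"dx":0,"dy":0,"dz":-0.001,"roll":0}]'
python3 - <<'E'
from h import *
s=optics.snapshot("side"); C=cloud(s); o=observe();e=o["ee_pos"];print(e,o["ft_force"])
Q=C[(np.hypot(C[...,0]-472,C[...,1]+322)<50)&(C[...,2]>155)&(C[...,2]<320)]
a=np.radians(103)
t=(Q[:,:2]-[472,-326])@[np.cos(a),np.sin(a)]; w=(Q[:,:2]-[472,-326])@[np.sin(a),-np.cos(a)]
for k in range(-28,32,4):
    m=(abs(t-k)<2)&(abs(w)<16)&(Q[:,2]<190)
    if m.any(): print(k,np.sort(Q[m,2]).round()[::2].astype(int))
E
```

```text
time: 6.07
ee_pos: [472.3, -306.5, 157.0]
eef_rot: [0.0, 0.622, 0.783, 0.0]
ft_force: [-0.5, 3.6, 7.5]
grip_width: 0.6
gripper_force: 3.5
time: 6.23
ee_pos: [472.4, -306.4, 156.5]
eef_rot: [0.0, 0.622, 0.783, 0.0]
ft_force: [-1.9, 4.7, 11.8]
grip_width: 0.5
gripper_force: 5.4
[ 472.35390576 -306.46447471  156.51334041] [-2.64737634  4.76502612 11.88715872]
-28 [155 155 156 156 156 157 157 167 168 170 171 173]
-24 [155 155 156 156 156 156 157 157 157 166 168 169 169 170 170 170 170 171
 171 172]
-20 [155 155 156 156 156 156 157 158 169 169 169 170 170 171 172]
-16 [155 157 159 166 167 167 167 167 168 169 169 171]
-12 [156 165 166 166 166 167 167 167 169]
-8 [155 157 164 164 165 166 166 167]
-4 [160 163 164 164 164 164 164 165 165]
0 [156 161 162 162 163 163 163 163 163 164 164]
4 [158 161 161 162 162 163 163 164 165 165 174 183 188]
8 [157 161 161 163 163 163 164 164 165 166 167 168 169 170 171 172 172 173
 174 175 175 177 178 178 179 180 182 182 183 183 184 185 187 188 189 189]
12 [156 160 162 162 163 164 169 170 177 179 182 184 186]
16 [156 161 162 163 163 167 168 171 173 178 183 187]
20 [156 160 161 162 162 164 168 169 175 177 178 180 182 186 187]
24 [158 160 161 162 164 169 170 180 185 188]
28 [156 160 167 172 175 178 181 189]
```

The station's switch is fully over: the pressed half is level, the other half is raised, and the force reached the stop at 11.9 N. I'll lift off, verify, and move above the charger.

```bash
python3 -m jog '[{"dx":0,"dy":0,"dz":0.004,"roll":0},{"dx":0,"dy":0,"dz":0.03,"roll":0},{"dx":0,"dy":0,"dz":0.075,"roll":0},{"dx":0,"dy":0,"dz":0.075,"roll":0},{"dx":0.1,"dy":0.25,"dz":0.075,"roll":-1.571},{"dx":0.1,"dy":0.25,"dz":0.075,"roll":-1.571},{"dx":0.1,"dy":0.25,"dz":0.075,"roll":-1.571},{"dx":0.1,"dy":0.25,"dz":0.075,"roll":-1.571},{"dx":0.1,"dy":0.25,"dz":0.075,"roll":-1.571},{"dx":0.1,"dy":0.25,"dz":0.075,"roll":-1.571},{"dx":0.1,"dy":0.25,"dz":0.075,"roll":-1.571},{"dx":0.1,"dy":0.25,"dz":0.075,"roll":-1.571}]'; python3 -m jog '[{"dx":0,"dy":0,"dz":0,"roll":-0.57},{"dx":0,"dy":0,"dz":0,"roll":-0.57},{"dx":0,"dy":0,"dz":0,"roll":-0.57},{"dx":0,"dy":0,"dz":0,"roll":-0.57},{"dx":0,"dy":0,"dz":0,"roll":-0.57},{"dx":0,"dy":0,"dz":0,"roll":-0.57}]'
cat > look.py <<'E'
from h import *
import sys
def rock(cam,c,deg,z0,z1):
    s=optics.snapshot(cam); Q=cloud(s).reshape(-1,3); a=np.radians(deg); d=Q[:,:2]-c
    t=d@[np.cos(a),np.sin(a)]; w=d@[np.sin(a),-np.cos(a)]
    print(cam,"rocker",[(k,np.median(Q[m,2]).round(1)) for k in range(-24,28,8) for m in [(abs(t-k)<4)&(abs(w)<14)&(Q[:,2]>z0)&(Q[:,2]<z1)] if m.any()])
    return s
def tip(s,zmin):
    o=observe(); e=o["ee_pos"]; Q=cloud(s).reshape(-1,3); Q=Q[(np.hypot(*(Q[:,:2]-e[:2]).T)<32)&(Q[:,2]>zmin)&(Q[:,2]<e[2]+70)]
    print("ee",e.round(1),"ft",o["ft_force"].round(1),"n",len(Q))
    if len(Q): 
        print("tip z pct",np.percentile(Q[:,2],[0,2,5,20]).round(1),"x",np.percentile(Q[:,0],[2,98]).round(1),"y",np.percentile(Q[:,1],[2,98]).round(1))
E
python3 - <<'E'
from look import *
s=rock("side",[472,-326],103,158,182); s=rock("top",[472,-326],103,158,182); s=rock("side",[593,-47],193,78,100); tip(s,125)
E
```

```text
time: 7.28
ee_pos: [574.7, -46.8, 229.8]
eef_rot: [-0.001, 0.907, 0.421, 0.0]
ft_force: [-0.2, 1.6, 0.1]
grip_width: 0.3
gripper_force: 0.0
time: 7.78
ee_pos: [572.1, -57.2, 230.5]
eef_rot: [0.0, 0.99, 0.144, -0.0]
ft_force: [0.4, -0.1, -0.2]
grip_width: 0.7
gripper_force: 0.0
side rocker [(-24, np.float64(173.3)), (-16, np.float64(171.8)), (-8, np.float64(168.5)), (0, np.float64(166.9)), (8, np.float64(166.2)), (16, np.float64(166.7)), (24, np.float64(166.3))]
top rocker [(-24, np.float64(173.9)), (-16, np.float64(172.5)), (-8, np.float64(169.3)), (0, np.float64(167.4)), (8, np.float64(166.3)), (16, np.float64(165.6)), (24, np.float64(166.4))]
side rocker [(-24, np.float64(87.0)), (-16, np.float64(87.2)), (-8, np.float64(86.8)), (0, np.float64(87.6)), (8, np.float64(90.6)), (16, np.float64(91.9)), (24, np.float64(92.1))]
ee [572.1 -56.9 230.7] ft [ 0.  -0.3 -0.1] n 272
tip z pct [236.1 239.  240.4 250. ] x [557.5 586. ] y [-75.8 -48.4]
```

The station's switch is on. I'll align over the charger's press point and descend to just above it.

```bash
python3 -m jog '[{"dx":0.003,"dy":0.007,"dz":-0.02,"roll":-0.05},{"dx":0.003,"dy":0.007,"dz":-0.05,"roll":-0.05},{"dx":0.003,"dy":0.007,"dz":-0.08,"roll":-0.05},{"dx":0.003,"dy":0.007,"dz":-0.11,"roll":-0.05},{"dx":0.003,"dy":0.007,"dz":-0.125,"roll":-0.05},{"dx":0.003,"dy":0.007,"dz":-0.13,"roll":-0.05},{"dx":0.003,"dy":0.007,"dz":-0.13,"roll":-0.05},{"dx":0.003,"dy":0.007,"dz":-0.13,"roll":-0.05}]'
python3 - <<'E'
from look import *
s=rock("side",[593,-47],193,78,97); tip(s,97)
E
```

```text
time: 8.6
ee_pos: [575.6, -49.9, 101.7]
eef_rot: [0.0, 0.993, 0.122, 0.0]
ft_force: [0.2, -0.3, 0.0]
grip_width: 0.7
gripper_force: 0.0
side rocker [(-24, np.float64(86.7)), (-16, np.float64(87.1)), (-8, np.float64(86.2)), (0, np.float64(87.1)), (8, np.float64(90.2)), (16, np.float64(92.7)), (24, np.float64(91.7))]
ee [576.  -49.9 102.1] ft [-1.2  0.1  0.3] n 203
tip z pct [ 97.6 108.8 111.5 119.9] x [561.6 589.6] y [-68.3 -41.9]
```

```bash
python3 -m jog '[{"dx":-0.001,"dy":0,"dz":-0.005,"roll":0},{"dx":-0.001,"dy":0,"dz":-0.009,"roll":0},{"dx":-0.001,"dy":0,"dz":-0.011,"roll":0},{"dx":-0.001,"dy":0,"dz":-0.011,"roll":0}]'; python3 -m jog '[{"dx":0,"dy":0,"dz":-0.002,"roll":0},{"dx":0,"dy":0,"dz":-0.004,"roll":0},{"dx":0,"dy":0,"dz":-0.004,"roll":0}]';  python3 -m jog '[{"dx":0,"dy":0,"dz":-0.002,"roll":0},{"dx":0,"dy":0,"dz":-0.003,"roll":0},{"dx":0,"dy":0,"dz":-0.003,"roll":0}]'
```

```text
time: 8.98
ee_pos: [573.9, -49.4, 89.5]
eef_rot: [-0.0, 0.993, 0.122, -0.0]
ft_force: [0.0, 0.5, 0.1]
grip_width: 0.4
gripper_force: 0.0
time: 9.23
ee_pos: [573.8, -49.7, 85.7]
eef_rot: [-0.0, 0.993, 0.121, -0.0]
ft_force: [-2.3, 0.4, 3.2]
grip_width: 0.4
gripper_force: 1.7
time: 9.48
ee_pos: [573.7, -49.8, 82.5]
eef_rot: [0.0, 0.993, 0.121, -0.0]
ft_force: [-2.9, -0.4, 3.7]
grip_width: 0.4
gripper_force: 1.7
```

```bash
python3 -m jog '[{"dx":0,"dy":0,"dz":-0.002,"roll":0},{"dx":0,"dy":0,"dz":-0.0035,"roll":0},{"dx":0,"dy":0,"dz":-0.0035,"roll":0}]'; python3 -m jog '[{"dx":0,"dy":0,"dz":-0.001,"roll":0},{"dx":0,"dy":0,"dz":-0.001,"roll":0}]'
```

```text
time: 9.73
ee_pos: [574.0, -49.7, 79.0]
eef_rot: [0.0, 0.993, 0.121, -0.0]
ft_force: [-1.7, -0.9, 2.5]
grip_width: 0.4
gripper_force: 1.7
time: 9.9
ee_pos: [574.1, -49.7, 78.2]
eef_rot: [0.0, 0.993, 0.121, 0.0]
ft_force: [-2.7, -0.4, 4.7]
grip_width: 0.6
gripper_force: 2.3
```

```bash
python3 -m jog '[{"dx":0,"dy":0,"dz":-0.001,"roll":0},{"dx":0,"dy":0,"dz":-0.0015,"roll":0},{"dx":0,"dy":0,"dz":-0.0015,"roll":0}]'
python3 - <<'E'
from look import *
s=rock("side",[593,-47],193,78,97); print(observe()["ft_force"])
E
```

```text
time: 10.15
ee_pos: [574.2, -49.7, 77.0]
eef_rot: [-0.0, 0.993, 0.121, 0.0]
ft_force: [-3.0, -0.9, 7.0]
grip_width: 0.6
gripper_force: 3.5
side rocker [(-24, np.float64(89.2)), (-16, np.float64(88.3)), (-8, np.float64(84.4)), (0, np.float64(83.0)), (8, np.float64(85.4)), (16, np.float64(87.5)), (24, np.float64(89.0))]
[-3.39257126 -1.04479667  6.85816307]
```

```bash
python3 -m jog '[{"dx":0,"dy":0,"dz":-0.0005,"roll":0},{"dx":0,"dy":0,"dz":-0.0005,"roll":0},{"dx":0,"dy":0,"dz":0.005,"roll":0},{"dx":0,"dy":0,"dz":0.04,"roll":0},{"dx":0,"dy":0,"dz":0.08,"roll":0},{"dx":0,"dy":0,"dz":0.12,"roll":0},{"dx":0,"dy":0,"dz":0.15,"roll":0},{"dx":0,"dy":0,"dz":0.15,"roll":0},{"dx":-0.052,"dy":0.337,"dz":0.15,"roll":0.51},{"dx":-0.052,"dy":0.337,"dz":0.15,"roll":0.51},{"dx":-0.052,"dy":0.337,"dz":0.15,"roll":0.51},{"dx":-0.052,"dy":0.337,"dz":0.15,"roll":0.51}]'
python3 - <<'E'
from look import *
rock("top",[593,-47],193,78,97);rock("side",[593,-47],193,78,97)
E
```

```text
time: 11.2
ee_pos: [548.2, 117.4, 227.1]
eef_rot: [-0.0, 0.931, 0.366, 0.001]
ft_force: [1.3, 0.8, -0.5]
grip_width: 0.5
gripper_force: 0.0
top rocker [(-24, np.float64(94.5)), (-16, np.float64(90.6)), (-8, np.float64(88.6)), (0, np.float64(86.2)), (8, np.float64(86.9)), (16, np.float64(87.3)), (24, np.float64(85.0))]
side rocker [(-24, np.float64(93.3)), (-16, np.float64(91.7)), (-8, np.float64(88.9)), (0, np.float64(87.0)), (8, np.float64(86.9)), (16, np.float64(86.1)), (24, np.float64(85.3))]
```

The charger is on. On to the lantern.

```bash
python3 -m jog '[{"dx":-0.025,"dy":0.165,"dz":0,"roll":0},{"dx":-0.025,"dy":0.165,"dz":0,"roll":0},{"dx":-0.025,"dy":0.165,"dz":0,"roll":0},{"dx":-0.025,"dy":0.165,"dz":0,"roll":0},{"dx":-0.025,"dy":0.165,"dz":-0.01,"roll":0},{"dx":-0.025,"dy":0.165,"dz":-0.03,"roll":0},{"dx":-0.025,"dy":0.165,"dz":-0.045,"roll":0},{"dx":-0.025,"dy":0.165,"dz":-0.05,"roll":0},{"dx":-0.025,"dy":0.165,"dz":-0.05,"roll":0},{"dx":-0.025,"dy":0.165,"dz":-0.05,"roll":0}]'
python3 - <<'E'
from look import *
s=rock("side",[537,299],223,146,167); tip(s,168); s=rock("top",[537,299],223,146,167); print([(world(s,d["location"]).round(),round(d["confidence"],2)) for f in ("lantern","lantern_press") for d in spot_point("top",f)[:2]])
E
```

```text
time: 12.13
ee_pos: [524.0, 280.0, 177.3]
eef_rot: [-0.0, 0.932, 0.363, 0.0]
ft_force: [-0.1, 0.7, 0.6]
grip_width: 0.1
gripper_force: 0.0
side rocker [(-24, np.float64(154.3)), (-16, np.float64(154.4)), (-8, np.float64(155.0)), (0, np.float64(155.4)), (8, np.float64(153.1)), (16, np.float64(154.0)), (24, np.float64(159.5))]
ee [524.3 280.1 177.7] ft [-0.8 -1.1  1. ] n 193
tip z pct [182.4 185.  187.2 196.5] x [506.4 536.8] y [258.4 283.4]
top rocker [(16, np.float64(162.6))]
[(array([532., 302.,   1.]), 0.72), (array([ 752., -205.,   -2.]), 0.57)]
```

```bash
python3 -m jog '[{"dx":-0.001,"dy":0.008,"dz":-0.005,"roll":0},{"dx":-0.001,"dy":0.008,"dz":-0.01,"roll":0},{"dx":-0.001,"dy":0.008,"dz":-0.015,"roll":0},{"dx":-0.001,"dy":0.008,"dz":-0.017,"roll":0},{"dx":-0.001,"dy":0.008,"dz":-0.017,"roll":0}]'; python3 -m jog '[{"dx":0,"dy":0,"dz":-0.002,"roll":0},{"dx":0,"dy":0,"dz":-0.004,"roll":0},{"dx":0,"dy":0,"dz":-0.004,"roll":0}]';  python3 -m jog '[{"dx":0,"dy":0,"dz":-0.002,"roll":0},{"dx":0,"dy":0,"dz":-0.003,"roll":0},{"dx":0,"dy":0,"dz":-0.003,"roll":0}]'
python3 - <<'E'
from look import *
s=rock("side",[537,299],223,140,167)
E
```

```text
time: 12.75
ee_pos: [522.2, 287.8, 158.8]
eef_rot: [0.0, 0.932, 0.363, -0.001]
ft_force: [-0.7, -0.1, 0.4]
grip_width: 0.4
gripper_force: 0.0
time: 13.0
ee_pos: [522.8, 288.1, 155.7]
eef_rot: [0.0, 0.932, 0.363, 0.0]
ft_force: [1.3, -0.0, 1.2]
grip_width: 0.4
gripper_force: 0.7
time: 13.25
ee_pos: [522.5, 287.8, 152.7]
eef_rot: [0.0, 0.932, 0.363, -0.0]
ft_force: [-2.2, -1.8, 3.7]
grip_width: 0.5
gripper_force: 1.9
side rocker [(-24, np.float64(153.9)), (-16, np.float64(154.1)), (-8, np.float64(153.4)), (0, np.float64(151.1)), (8, np.float64(144.6)), (16, np.float64(146.2)), (24, np.float64(155.7))]
```

```bash
python3 -m jog '[{"dx":0,"dy":0,"dz":-0.002,"roll":0},{"dx":0,"dy":0,"dz":-0.004,"roll":0},{"dx":0,"dy":0,"dz":-0.005,"roll":0},{"dx":0,"dy":0,"dz":-0.005,"roll":0}]'; python3 -m jog '[{"dx":0,"dy":0,"dz":-0.001,"roll":0},{"dx":0,"dy":0,"dz":-0.001,"roll":0}]'
```

```text
time: 13.63
ee_pos: [522.5, 288.0, 147.4]
eef_rot: [0.0, 0.932, 0.363, -0.0]
ft_force: [-1.3, -2.1, 2.5]
grip_width: 0.6
gripper_force: 1.5
time: 13.8
ee_pos: [522.7, 288.2, 146.7]
eef_rot: [0.0, 0.932, 0.363, 0.0]
ft_force: [-2.0, -1.3, 3.4]
grip_width: 0.6
gripper_force: 2.0
```

```bash
python3 -m jog '[{"dx":0,"dy":0,"dz":-0.001,"roll":0},{"dx":0,"dy":0,"dz":-0.001,"roll":0}]'; python3 -m jog '[{"dx":0,"dy":0,"dz":-0.001,"roll":0},{"dx":0,"dy":0,"dz":-0.001,"roll":0}]'
```

```text
time: 13.97
ee_pos: [522.7, 288.2, 145.8]
eef_rot: [-0.0, 0.932, 0.363, 0.0]
ft_force: [-2.0, -2.2, 6.0]
grip_width: 0.7
gripper_force: 2.7
time: 14.13
ee_pos: [522.8, 288.2, 145.0]
eef_rot: [-0.0, 0.932, 0.363, 0.0]
ft_force: [-3.0, -2.7, 7.3]
grip_width: 0.5
gripper_force: 3.5
```

```bash
python3 -m jog '[{"dx":0,"dy":0,"dz":0.005,"roll":0},{"dx":0,"dy":0,"dz":0.04,"roll":0},{"dx":0,"dy":0,"dz":0.08,"roll":0},{"dx":0,"dy":0,"dz":0.09,"roll":0},{"dx":-0.02,"dy":-0.2,"dz":0.09,"roll":0},{"dx":-0.02,"dy":-0.2,"dz":0.09,"roll":0},{"dx":-0.02,"dy":-0.2,"dz":0.09,"roll":0},{"dx":-0.02,"dy":-0.2,"dz":0.09,"roll":0},{"dx":-0.02,"dy":-0.2,"dz":0.09,"roll":0},{"dx":-0.02,"dy":-0.2,"dz":0.09,"roll":0}]'
python3 - <<'E'
from look import *
for c in("top","side"):
    rock(c,[537,299],223,146,167); rock(c,[593,-47],193,78,97); s=rock(c,[472,-326],103,158,182)
    for t in ("station","charger","lantern"):
        for d in spot_point(c,t)[:2]: print(t,world(s,d["location"]).round(),round(d["confidence"],2))
cv2.imwrite("pics/end.png",s["img"][...,::-1])
E
```

```text
time: 14.97
ee_pos: [502.8, 80.5, 235.4]
eef_rot: [-0.0, 0.933, 0.359, 0.001]
ft_force: [0.2, -1.2, 0.5]
grip_width: 0.5
gripper_force: 0.0
top rocker [(-24, np.float64(163.2)), (-16, np.float64(159.8)), (-8, np.float64(158.2)), (0, np.float64(154.9)), (8, np.float64(155.3)), (16, np.float64(153.9)), (24, np.float64(154.4))]
top rocker [(-24, np.float64(93.8)), (-16, np.float64(91.4)), (-8, np.float64(87.9)), (0, np.float64(87.4)), (8, np.float64(86.4)), (16, np.float64(86.8)), (24, np.float64(81.8))]
top rocker [(-24, np.float64(173.0)), (-16, np.float64(172.3)), (-8, np.float64(168.8)), (0, np.float64(166.7)), (8, np.float64(166.5)), (16, np.float64(166.1)), (24, np.float64(165.4))]
station [ 496. -322.   -1.] 0.95
charger [299. 322.   0.] 0.91
charger [ 267. -294.    1.] 0.88
lantern [533. 303.  -1.] 0.62
side rocker [(-24, np.float64(160.2)), (-16, np.float64(160.7)), (-8, np.float64(156.9)), (0, np.float64(155.1)), (8, np.float64(155.3)), (16, np.float64(155.1)), (24, np.float64(153.3))]
side rocker [(-24, np.float64(93.9)), (-16, np.float64(91.4)), (-8, np.float64(88.0)), (0, np.float64(86.7)), (8, np.float64(86.2)), (16, np.float64(86.3)), (24, np.float64(85.8))]
side rocker [(-24, np.float64(173.8)), (-16, np.float64(171.8)), (-8, np.float64(168.9)), (0, np.float64(166.3)), (8, np.float64(166.1)), (16, np.float64(166.9)), (24, np.float64(166.5))]
station [ 488. -328.    2.] 0.76
charger [ 266. -296.   -3.] 0.92
charger [294. 321.  -2.] 0.91
lantern [533. 299.  -1.] 0.76
lantern [ 491. -328.    5.] 0.27
```

View pics/end.png

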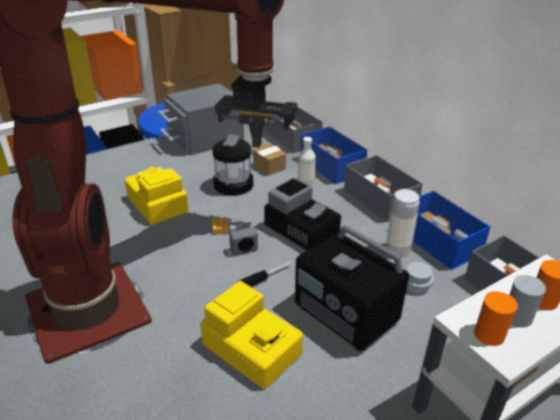

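In the side view the station (350,285), charger (302,215) and lantern (232,165) are where they were, and the other goods look undisturbed. All three pressed halves lie level and the gripper is clear, so I'll hand in.

```bash
python3 -m jog '[{"dx":0,"dy":0,"dz":0,"roll":0},{"dx":0,"dy":0,"dz":0,"roll":0}]' && python3 -c "from rig import manip; print(manip.close_job())"
```

```text
time: 15.73
ee_pos: [502.7, 88.2, 234.7]
eef_rot: [0.0, 0.932, 0.363, -0.0]
ft_force: [0.2, -0.5, 0.4]
grip_width: 0.4
gripper_force: 0.0
the job is handed in; nothing more can be done
None
```

The job is handed in: station, charger and lantern were switched fully on in that order in about 16 s, with no equipment or other goods visibly moved (peak press about 12 N on the station, about 7 N on the other two).

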